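Open a braced candle jar at the banquet table

ROBOT

A 6-joint arm with a two-finger parallel gripper is mounted at the origin on the work surface. World frame = base frame: x ahead of the robot, y to its left, z up, the work surface at z = 0. Lengths are in m, angles in rad, forces in N, time in s.
With the tool pointing down it reaches from about 0.25 to 0.725 m from the base axis. Payload 4 kg.
Tool frame: the origin (TCP) lies at the very end of the fingers, on their centre line; the grasp point (between the pads) lies 19 mm behind it; z points along the fingers, y is the line along which they close (so a half turn about z gives the same grasp; the last joint's range is limited). The gripper opens to 85 mm and grips with 20 to 120 N. Pads are 22 mm wide; open, the fingers measure 114 mm over their backs; the gripper's body (76 mm by 85 mm) begins 54 mm behind the grasp point. The pads swing forward as they close: fully open they stand 13 mm farther back than shut.
Start: joints at [1.239, 0.241, 0.005, 1.335, 0, 1.571], TCP at [0.163, 0.473, 0.2] pointing down, gripper open.
Joint ranges: [-2.72, 2.72], [-1.05, 1.87], [-1.09, 1.28], [-1.99, 2.15], [-1.42, 1.44], [-3.14, 3.14]. Speed limits (rad/s): [2.79, 2.79, 3.14, 3.14, 3.14, 3.14].

INTERFACE

Orientations are given as a unit quaternion [x, y, z, w].
In Python, from workcell import bot gives the robot as it stands.
- The arm moves only by the tool carry_out, never from a script. Its argument "increments" is one flat list of numbers, 5 for each row, row after row: the finger opening in cm, from 0 to 8.54, then the shift along the tool's x, y, z in cm, then the turn about the tool's z in rad. A call has exactly 5 rows; each row shifts and turns the commanded pose from where the row before left it, along the tool's axes as they then stand; what a row does not reach is not made up. A row lasts 1/8 s, in which the tool goes at most 62.5 mm and 10.7 degrees, less where a joint would pass 70% of its speed; a pose out of reach is approached as far as the arm can. A call with a gripper value outside its range is refused whole. The fingers move at their own pace and stop on an object; the grip force is fixed at half the most. Time passes only in rows, so rows that do not move let the fingers close, or fill a call up. It gives the time, the measured TCP pose, the force, the opening and the grip force at its end, in the units of the state.
- bot.get_obs(): the state, without advancing time (a new reading comes with each control period).
- bot.camera(name): name is "side" or "top" or "wrist"; returns a dict with "pixels" (400x640x3 uint8, blue, green, red), "range_z" (400x640 float32, m along the optical axis (not along the pixel's ray), 0 where there is no reading), "mtx" (3x3 intrinsics, pixels), "D" ([k1, k2, p1, p2, k3] as OpenCV has them; the pictures are not rectified), "eye" and "attitude" of the camera in the world. Camera axes: x right, y down, z forward; pixel columns grow to the right and rows downward; lengths in m; the calibration is good to about 2 mm. A picture is of the moment at which its call begins.
- bot.job_done(): hands the job in; it is judged then, once.
Trained networks look in a picture, given as the dict that the camera call returned (one of the last four; its "shot" number tells which), for a name from the list of things; names that differ only in an ending like _2 or _b are one class to them, and where a whole thing is asked for, a point or a joint stands for the part that bears it (a point fixed in the world has none). Each returns a list of dicts, best first, with "p" (0 to 1); they miss things now and then, are a little off and sometimes report something else, mostly with a low value. They report only what shows in the picture. A call takes as long as a camera call. They do not tell look-alikes from the thing itself.
- bot.find_in(picture, name): "xyz" ([x, y, z] in m, in the coordinates of the camera as it stood for that picture, good to about 4 mm: the middle of the surface that is visible of it).
- bot.regions_of(picture, name): "mask" (400x640 bool, what is visible of it).
- bot.place_of(picture, name): "xyz" ([x, y, z] in m, in the coordinates of the camera as it stood for that picture, good to about 4 mm: a listed point, or the origin of a listed thing).
The state is a dict: "clock": time; "joint_pos": joint angles; "joint_vel": joint speeds; "tau": joint torques, N m; "eef_pos": TCP position; "tool_rot": TCP orientation; "ft_force": force on the tool from outside, world axes, zero at the start; "ft_torque": the same for the moment, N m; "grip_width": finger opening in m; "grasp_force": force on a finger pad.
Only numpy, scipy, OpenCV 4.12 (cv2) and the standard library are available. Lean on these libraries where they do the work, as an engineer would, in place of code of your own. Each camera call takes 0.05 s, during which the arm holds its last target. There are 200 camera calls.

TASK

Swing the red-knobbed brace lever on the wooden board fully closed so that it clamps the square candle jar against the fence, then unscrew the tight brass lid counter-clockwise, just far enough for it to come free, without twisting or lifting the jar. Lift the lid straight up and finish while still holding it level in the gripper, clear of the jar and about 3 cm above its mouth, with the brace still closed. Leave the other tableware where it is.

Things in the scene. Friction and masses are not known exactly. Their poses are not given: they have to be found in the camera images.
- board: Dark wooden jar-opening board fixed to the table, 20 mm thick. Origin at table height, under the spot where the braced jar's centre ends up; z up. It reaches from -120 to +80 mm along its x, -65 to +105 mm along its y. On its -y side stands a fence, 90 mm long in x, 18 mm thick, its face 30 mm from the origin, its top 75 mm above the table. The brace cam sits on the +y side.
- cam (a joint): Turn of the brace lever in rad, counter-clockwise seen from above. 0: fully open, the lever points 70 degrees from the board's +x towards its +y. 1.92: fully closed, the lever points along the board's -x and the cam holds the jar locked against the fence; stop at 1.95. Starts near open (0 to 0.45). Turns stiffly (about 0.25 N m, 3 to 20 N at the knob), stays where left.
- cam_pivot (a point): Upright pivot axis of the brace lever: 60 mm from the board's origin along its +y, 20 mm above the table. Under the lever a black roller (radius 20 mm, its centre 10 mm off the pivot) pushes the jar.
- cam_knob (a point): Top centre of the red upright knob at the lever's end: a round post 18 mm across, its top 106 mm and its foot 64 mm above the table, 90 mm from the pivot axis; it moves with the lever.
- jar: Loose square clear-glass candle jar, 60 x 60 mm, shoulder 80 mm above its base, round neck 42 mm across with its rim 104 mm above the base and a sprung rubber seal on it. Origin: centre of its underside, z up. It stands on the board (base 20 mm above the table) between fence and cam, within 3 degrees of square, with slack: unbraced it would turn with the lid.
- lid: Ribbed brass twist-off lid on the jar, 61 mm across, 20 mm high. Origin: centre of its lower edge, 90 mm above the jar's base when tight (its top 130 mm above the table); z up. Turned counter-clockwise from above by 45 degrees it comes free and the seal lifts it 3 mm; at 85 a stop blocks it; aim for 65. Turning takes 0.3 to 0.6 N m: grip the rim with 60 N or more.
- lid_mark (a point): Outer end of the red mark on the lid's top, 28 mm from the lid's axis, at -20 degrees from the lid's x axis (and nearly so from the jar's x axis while tight).
- wineglass_a: bystander: stemmed wine glass, 195 mm tall, 74 mm wide; origin at the centre of its foot's underside
- wineglass_b: bystander: second wine glass, the same
- open_jar: bystander: open square candle jar already lit, 60 x 60 x 104 mm
- spare_lid: bystander: brass lid lying flat on the table, 60 mm across, 20 mm high; not the lid to use
- pepper_mill: bystander: dark wooden pepper mill, 160 mm tall, 54 mm wide
- tumbler: bystander: glass tumbler, 95 mm tall, 76 mm wide
- pillar_candle: bystander: white pillar candle, 72 mm across, 110 mm tall
Not all that is in view belongs to the job. Leave any blue look-alike of the lid alone.

How it is judged:
By the outcome, as a careful person would: the job done as asked, in the order asked, and still so for the second after the job is handed in, while the arm keeps its last pose, push and grip.
It also fails if it takes over 42 s, if anything falls off the work surface, if the arm or the gripper's body presses on something with over 40 N, if the wrist force passes 120 N, or if a joint passes its speed limit or range.

## Working session

There is one attempt and no reset: what is moved stays moved. The work goes in short steps, Python scripts to look and compute and a tool call to move; the robot and the scene stay as the last step left them, time stands still between calls to the robot, and variables do not carry over. Pictures are saved under pics/ and viewed, at most 10 in all, crops included, and the job is handed in when it is done.

Besides the shell and the picture viewer there is one more tool, called after "Call:" as name(argument=value, ...) on one line, values as JSON. carry_out: Moves the arm, as the interface text tells. Its arguments: {"type":"object","properties":{"increments":{"type":"array","items":{"type":"number"}}},"required":["increments"]}

```bash
mkdir -p pics; cat > h.py <<'E'
import numpy as np, cv2
from workcell import bot
from scipy.spatial.transform import Rotation as R
def T(c):
    a=np.array(c["attitude"],float)
    M=a if a.shape==(3,3) else R.from_quat(a).as_matrix()
    return M,np.array(c["eye"],float)
def w(c,p):
    M,t=T(c); return M@np.array(p)+t
def proj(c,P):
    M,t=T(c); q=(np.atleast_2d(P)-t)@M
    return cv2.projectPoints(q,np.zeros(3),np.zeros(3),np.array(c["mtx"]),np.array(c["D"]))[0][:,0]
E
python3 - <<'E'
from h import *
o=bot.get_obs(); print({k:np.round(v,3).tolist() for k,v in o.items()})
for n in ["side","top"]:
    c=bot.camera(n); cv2.imwrite(f"pics/{n}0.png",c["pixels"]); print(n,c["eye"],c["attitude"],c["D"])
    for f,names in ((bot.place_of,["board","cam_pivot","cam_knob","jar","lid","lid_mark"]),(bot.find_in,["lid","cam_knob"])):
        for k in names:
            for d in f(c,k)[:4]:
                P=w(c,d["xyz"]); print(f.__name__,k,round(d["p"],2),P.round(3),proj(c,P)[0].round())
E
```

```text
{'clock': 0.0, 'joint_pos': [1.239, 0.241, 0.004, 1.335, 0.0, 1.571], 'joint_vel': [0.001, -0.001, 0.002, 0.002, 0.0, -0.0], 'tau': [0.001, -37.232, 25.241, 0.017, 0.0, 0.0], 'eef_pos': [0.163, 0.472, 0.199], 'tool_rot': [0.165, 0.986, -0.001, -0.0], 'ft_force': [0.734, 0.006, 0.162], 'ft_torque': [0.093, -0.011, 0.018], 'grasp_force': 0.0, 'grip_width': 0.085}
side [ 0.20213178 -0.8735525   1.01235323] [ 0.89959184 -0.18962377  0.07101122 -0.38695576] [-0.12195079  0.          0.          0.          0.        ]
call board 0.6 [ 0.586 -0.15  -0.003] [349. 258.]
call cam_pivot 0.91 [ 0.572 -0.094  0.017] [336. 242.]
call cam_pivot 0.3 [0.573 0.494 0.001] [273. 140.]
call cam_knob 0.53 [ 0.576 -0.003  0.102] [325. 201.]
call jar 0.8 [ 0.595 -0.147  0.02 ] [351. 251.]
call lid 0.95 [ 0.589 -0.145  0.109] [350. 231.]
call lid 0.73 [ 0.74  -0.149 -0.001] [394. 241.]
call lid 0.7 [ 0.376 -0.12  -0.001] [278. 273.]
call lid 0.61 [ 0.448 -0.304 -0.006] [327. 317.]
call lid_mark 0.87 [ 0.468 -0.283  0.02 ] [330. 303.]
call lid_mark 0.78 [ 0.362 -0.099  0.021] [270. 265.]
call lid_mark 0.76 [
[... 712 characters left out ...]
 0.71 [ 0.586 -0.145  0.017] [356. 202.]
call lid 0.71 [ 0.735 -0.149 -0.002] [356. 158.]
call lid 0.71 [ 0.369 -0.126  0.007] [350. 273.]
call lid 0.68 [ 0.447 -0.3    0.003] [406. 248.]
call lid 0.55 [ 0.589 -0.145  0.113] [359. 194.]
call lid_mark 0.86 [ 0.468 -0.282  0.02 ] [401. 240.]
call lid_mark 0.81 [ 0.618 -0.146  0.131] [359. 183.]
call lid_mark 0.7 [ 0.756 -0.128  0.017] [350. 150.]
call lid_mark 0.61 [ 0.358 -0.097  0.022] [340. 276.]
call lid 0.78 [ 0.736 -0.149  0.018] [357. 156.]
call lid 0.67 [ 0.444 -0.3    0.019] [407. 248.]
call lid 0.64 [ 0.586 -0.142  0.134] [358. 194.]
call lid 0.6 [ 0.367 -0.126  0.028] [350. 273.]
call cam_knob 0.78 [ 0.565 -0.068  0.064] [332. 205.]
```

```bash
python3 - <<'E'
import cv2
a=cv2.imread("pics/side0.png"); b=cv2.imread("pics/top0.png")
a=cv2.resize(a[100:340,200:480],None,fx=2.5,fy=2.5)
cv2.imwrite("pics/a.png",a)
b=cv2.resize(b[110:310,240:480],None,fx=3,fy=3)
cv2.imwrite("pics/b.png",b)
E
```

```text
(no output)
```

View pics/a.png

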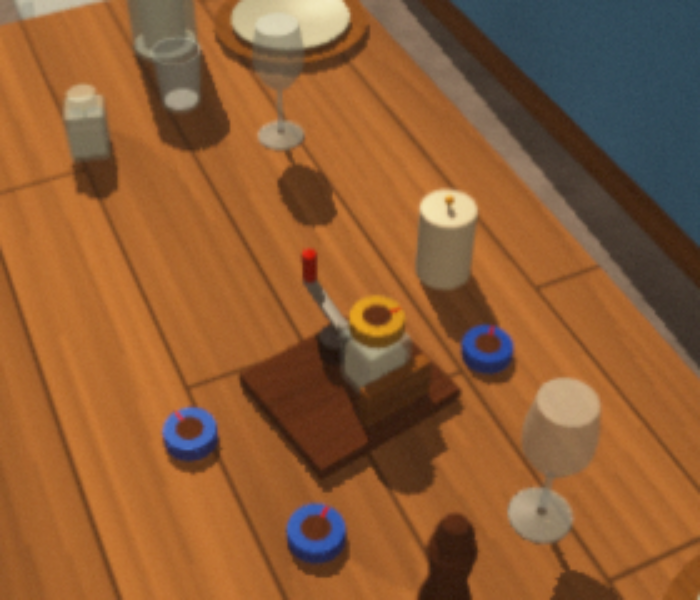

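View pics/b.png

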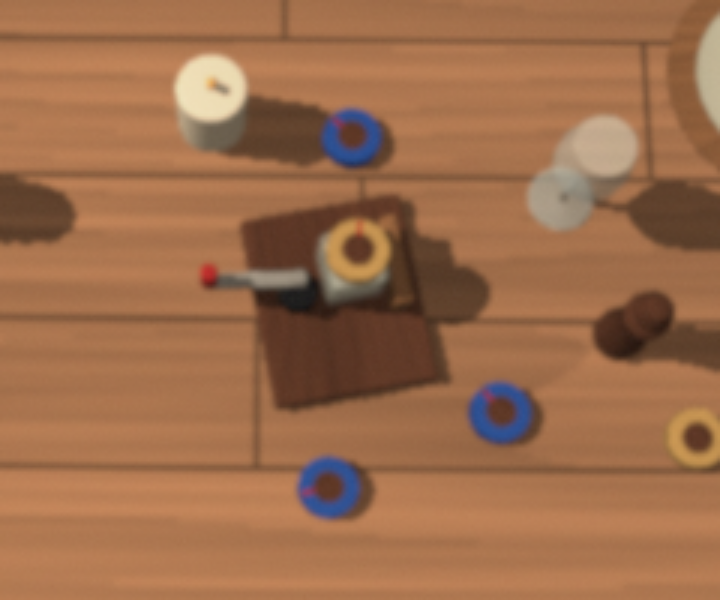

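The candidates, in top-image pixels:
- Brass lid on the jar: (359,194), with its red mark.
- Three blue look-alikes: (357,157), (406,248) and (350,273).
- Spare brass lid on the table: (472,256).

I choose the brass one on the jar. The red knob is at top (310,200) and side (325,202). I'll raise the arm and travel towards the knob.

Call:
carry_out(increments=[8.5, -2, -1, -1.6, 0, 8.5, -3.7, -2.1, -1.6, 0, 8.5, -3.7, -2.1, -1.6, 0, 8.5, -3.7, -2.1, -1.6, 0, 8.5, -3.7, -2.1, -1.6, 0])

```text
clock: 1.52
eef_pos: [0.2918, 0.3281, 0.2806]
tool_rot: [0.165, 0.986, 0.0, 0.0]
ft_force: [0.2, -0.2, -0.2]
grip_width: 0.0849
grasp_force: 0.0
```

Call:
carry_out(increments=[8.5, -3.7, -2.2, 0, 0, 8.5, -3.7, -2.2, 0, 0, 8.5, -3.7, -2.2, 0, 0, 8.5, -3.7, -2.2, 0, 0, 8.5, -3.7, -2.2, 0, 0])

```text
clock: 2.15
eef_pos: [0.431, 0.1637, 0.2801]
tool_rot: [0.165, 0.986, 0.0, 0.0]
ft_force: [0.1, 0.5, 0.9]
grip_width: 0.0852
grasp_force: 0.0
```

Call:
carry_out(increments=[8.5, -3.7, -2.2, 0, 0, 8.5, -3.7, -2.2, 0, 0, 8.5, -3.7, -2.2, 0, 0, 8.5, -3.0, -2.2, 0, 0, 8.5, 0, 0, 0, 0.15])

```text
clock: 2.78
eef_pos: [0.536, 0.0334, 0.2791]
tool_rot: [0.242, 0.97, -0.0, -0.0]
ft_force: [-0.9, 0.7, 0.6]
grip_width: 0.0848
grasp_force: 0.0
```

Call:
carry_out(increments=[3.5, 0, 0, 0, 0.17, 3.5, 0, 0, 0, 0.17, 3.5, 0, 0, 0, 0.17, 3.5, 0, 0, 0, 0.17, 3.5, 0, 0, 0, 0.17])

```text
clock: 3.4
eef_pos: [0.5348, 0.0357, 0.2799]
tool_rot: [0.62, 0.785, -0.0, -0.0]
ft_force: [-0.4, 0.8, 0.4]
grip_width: 0.0355
grasp_force: 0.0
```

```bash
cat >> h.py <<'E'
def look(n,place=(),find=()):
    c=bot.camera(n)
    for f,ks in ((bot.place_of,place),(bot.find_in,find)):
        for k in ks:
            for d in f(c,k)[:3]:
                P=w(c,d["xyz"]); print(n,k,round(d["p"],2),P.round(4),proj(c,P)[0].round())
    return c
def rows(P,yaw=None):
    "world target TCP -> total shift in tool axes (cm), turn (rad) to bring y_tool to yaw deg"
    o=bot.get_obs(); q=R.from_quat(o["tool_rot"]); print("tcp",np.round(o["eef_pos"],4),"tool shift cm",(q.inv().apply(np.array(P)-o["eef_pos"])*100).round(2))
    y=q.as_matrix()[:,1]; Y=np.degrees(np.arctan2(y[1],y[0])); print("Y",Y.round(1))
    if yaw is not None: print("turn",np.radians((Y-yaw+90)%180-90).round(3))
E
python3 - <<'E'
from h import *
for k in (1,):
    c=look("wrist",["board","cam_pivot","cam_knob","jar","lid","lid_mark"],["cam_knob","lid"])
    cv2.imwrite("pics/w1.png",c["pixels"])
    z=c["range_z"]; print("eye",c["eye"])
rows([0.574,-0.004,0.14],2)
E
```

```text
wrist board 0.65 [ 0.591  -0.1543 -0.0014] [325. 269.]
wrist cam_pivot 0.98 [ 0.5787 -0.0891  0.0219] [328. 236.]
wrist cam_pivot 0.17 [ 0.6254 -0.1492  0.1332] [358. 337.]
wrist cam_knob 0.89 [0.5724 0.001  0.1075] [345. 197.]
wrist jar 0.57 [ 0.5906 -0.1474  0.0211] [327. 274.]
wrist jar 0.22 [ 0.6212 -0.1484  0.1318] [355. 334.]
wrist lid 0.95 [ 0.5903 -0.1474  0.1149] [328. 318.]
wrist lid 0.86 [ 0.7396 -0.1496 -0.0051] [421. 285.]
wrist lid 0.73 [ 0.37   -0.127   0.0017] [177. 223.]
wrist lid_mark 0.96 [ 0.6224 -0.1493  0.1319] [356. 335.]
wrist lid_mark 0.92 [ 0.7611 -0.1326  0.0203] [444. 289.]
wrist lid_mark 0.73 [ 0.3676 -0.0944  0.0176] [173. 206.]
wrist cam_knob 0.59 [ 0.5678 -0.0587  0.0621] [326. 228.]
wrist cam_knob 0.2 [ 0.589  -0.1423  0.1286] [328. 323.]
wrist lid 0.97 [ 0.7383 -0.1413  0.0157] [426. 289.]
wrist lid 0.78 [ 0.5896 -0.1389  0.1298] [330. 321.]
wrist lid 0.68 [ 0.3758 -0.1242  0.0219] [176. 228.]
eye [0.51586965 0.11886369 0.45378064]
tcp [0.5348 0.0357 0.2799] tool shift cm [-4.79  2.86 13.99]
Y 13.7
turn 0.205
```

View pics/w1.png

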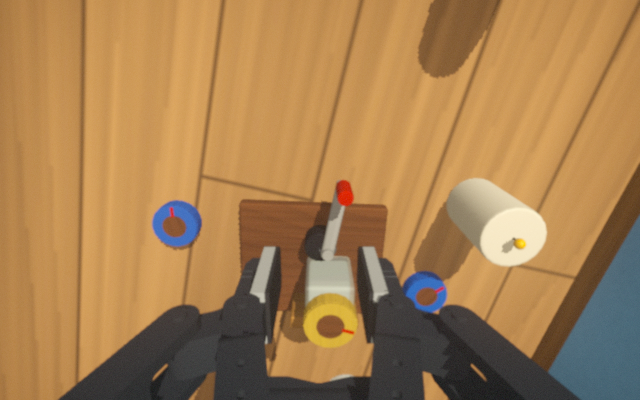

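The wrist view shows the red knob top at (345,198), the brass lid on the jar at (330,320) and blue lids at (176,224) and (426,291). I'll refine the knob, the lid and the board from the depth images.

```bash
cat >> h.py <<'E'
def cloud(c):
    z=c["range_z"].astype(float); v,u=np.nonzero(z>0)
    n=cv2.undistortPoints(np.c_[u,v].astype(float)[:,None],np.array(c["mtx"]),np.array(c["D"]))[:,0]
    p=np.c_[n,np.ones(len(n))]*z[v,u][:,None]; M,t=T(c)
    return p@M.T+t, c["pixels"][v,u].astype(int)
def red(col): return (col[:,2]>110)&(col[:,0]<60)&(col[:,1]<60)
def circ(q):
    A=np.c_[2*q,np.ones(len(q))]; s=np.linalg.lstsq(A,(q**2).sum(1),rcond=None)[0]
    return s[:2],np.sqrt(s[2]+s[0]**2+s[1]**2)
def measure(n,kn=(.573,-.002)):
    c=bot.camera(n); P,C=cloud(c)
    m=red(C)&(np.hypot(P[:,0]-kn[0],P[:,1]-kn[1])<.03)&(P[:,2]>.04)
    if m.sum():
        zt=np.percentile(P[m,2],95); t=m&(P[:,2]>zt-.006); print(n,"knob",m.sum(),"ztop",zt.round(4),P[t].mean(0).round(4),"mid",((P[t].min(0)+P[t].max(0))/2).round(4))
    m=(np.hypot(P[:,0]-.59,P[:,1]+.146)<.05)&(P[:,2]>.12)&(P[:,2]<.15)
    if m.sum()>10:
        q=P[m]; h=cv2.convexHull(q[:,:2].astype(np.float32))[:,0].astype(float); k,r=circ(h); print(n,"lid",m.sum(),"z",np.median(q[:,2]).round(4),"c",k.round(4),"r",r.round(4))
    return c
E
python3 - <<'E'
from h import *
for n in ["wrist","top","side"]: measure(n)
c=bot.camera("top"); P,C=cloud(c)
m=(abs(P[:,2]-.02)<.006)&(np.hypot(P[:,0]-.57,P[:,1]+.14)<.16)
q=P[m][:,:2]; print(cv2.minAreaRect((q*1000).astype(np.float32)))
E
```

```text
wrist knob 308 ztop 0.1069 [5.723e-01 1.000e-04 1.056e-01] mid [ 5.722e-01 -4.000e-04  1.045e-01]
wrist lid 2121 z 0.1302 c [ 0.5909 -0.1441] r 0.0305
top lid 352 z 0.1308 c [ 0.5883 -0.145 ] r 0.0304
side knob 30 ztop 0.1094 [ 0.5699 -0.0061  0.107 ] mid [ 0.5707 -0.0056  0.1068]
side lid 336 z 0.1303 c [ 0.5896 -0.147 ] r 0.0308
((578.0697631835938, -131.58560180664062), (298.4583740234375, 170.23104858398438), 10.996996879577637)
```

Call:
carry_out(increments=[3.5, -1.5, 0.9, 3, 0, 3.5, -1.5, 0.9, 3, 0, 3.5, -1.5, 0.9, 3, 0, 3.5, 0, 0, 3, 0.17, 3.5, 0, 0, 0, 0])

```text
clock: 4.68
eef_pos: [0.5695, -0.0018, 0.1572]
tool_rot: [0.682, 0.732, -0.002, -0.002]
ft_force: [-0.5, -0.6, -0.1]
grip_width: 0.0349
grasp_force: 0.0
```

```bash
python3 - <<'E'
from h import *
c=measure("wrist"); measure("side"); rows([0.572,-0.002,0.07],4)
cv2.imwrite("pics/w2.png",c["pixels"][100:])
E
```

```text
wrist knob 709 ztop 0.1068 [5.732e-01 4.000e-04 1.056e-01] mid [ 5.734e-01 -3.000e-04  1.044e-01]
wrist lid 1862 z 0.1297 c [ 0.591  -0.1432] r 0.03
side knob 29 ztop 0.1088 [ 0.5703 -0.0061  0.1066] mid [ 0.5703 -0.0049  0.1063]
side lid 339 z 0.1302 c [ 0.5893 -0.1476] r 0.0304
tcp [ 0.5719 -0.0015  0.1607] tool shift cm [-0.05  0.    9.07]
Y 4.1
turn 0.002
```

View pics/w2.png

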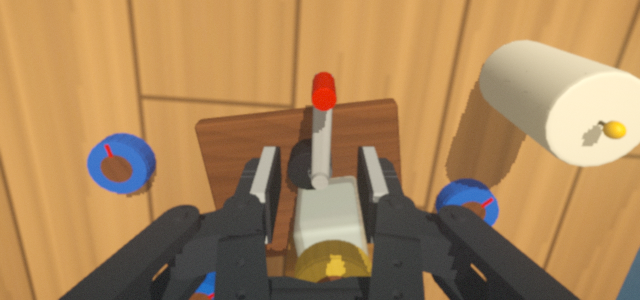

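The knob at (324,195 in the full frame) is centred between the fingers, so I'll go down over it.

Call:
carry_out(increments=[3.5, 0, 0, 2, 0, 3.5, 0, 0, 2, 0, 3.5, 0, 0, 2, 0, 3.5, 0, 0, 2, 0, 3.5, 0, 0, 0.8, 0])

```text
clock: 5.4
eef_pos: [0.5723, -0.0014, 0.0727]
tool_rot: [0.682, 0.732, 0.0, 0.001]
ft_force: [0.0, -0.3, -0.8]
grip_width: 0.0351
grasp_force: 0.0
```

```bash
python3 - <<'E'
from h import *
o=bot.get_obs(); print(o["eef_pos"],o["ft_force"])
pv=np.array([.5776,-.0905]); 
# 12 rows: knob angle steps; shift in tool axes before turn
a0=93.7; step=np.radians(8.1)
# y_tool at Y=a-90 => pointing clockwise-opposite? tangent ccw at a is a+90 -> -y_tool
print("tangent cm", -9*np.sin(step), "x_tool(=radial out) cm", -9*(1-np.cos(step)))
E
```

```text
[ 0.57229289 -0.00137707  0.07270508] [ 0.03245284 -0.32328935 -0.79201717]
tangent cm -1.268111087438244 x_tool(=radial out) cm -0.08978708055098217
```

Call:
carry_out(increments=[3.5, -0.09, -1.27, 0, -0.141, 3.5, -0.09, -1.27, 0, -0.141, 3.5, -0.09, -1.27, 0, -0.141, 3.5, -0.09, -1.27, 0, -0.141, 3.5, 0, 0, 0, 0])

```text
clock: 6.02
eef_pos: [0.5252, -0.0191, 0.0736]
tool_rot: [0.453, 0.892, 0.001, 0.001]
ft_force: [0.5, 0.4, 0.2]
grip_width: 0.0353
grasp_force: 0.0
```

```bash
cat >> h.py <<'E'
def arc(pv=(.5776,-.0905)):
    o=bot.get_obs(); d=np.array(o["eef_pos"][:2])-pv; y=R.from_quat(o["tool_rot"]).as_matrix()[:,1]
    print("tcp",np.round(o["eef_pos"],4),"r",np.hypot(*d).round(4),"ang",np.degrees(np.arctan2(d[1],d[0])).round(1)%360,"Y+90",np.degrees(np.arctan2(y[1],y[0])).round(1)+90,"F",np.round(o["ft_force"],1),"w",o["grip_width"])
E
python3 -c "
from h import *
arc(); measure('side',(.545,-.01)); c=look('top',['cam_knob'])"
```

```text
tcp [ 0.5252 -0.0191  0.0736] r 0.0886 ang 126.3 Y+90 126.2 F [0.5 0.4 0.2] w 0.03525801241837558
side knob 25 ztop 0.1075 [ 0.5641 -0.0062  0.105 ] mid [ 0.5643 -0.0058  0.105 ]
side lid 340 z 0.1305 c [ 0.5893 -0.1475] r 0.0308
```

```bash
python3 - <<'E'
from h import *
a=bot.camera("side")["pixels"][150:270,270:400]; b=bot.camera("wrist")["pixels"]
cv2.imwrite("pics/c3.png",np.hstack([cv2.resize(a,(433,400)),cv2.resize(b[:,140:500],(360,400))]))
E
```

```text
(no output)
```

View pics/c3.png

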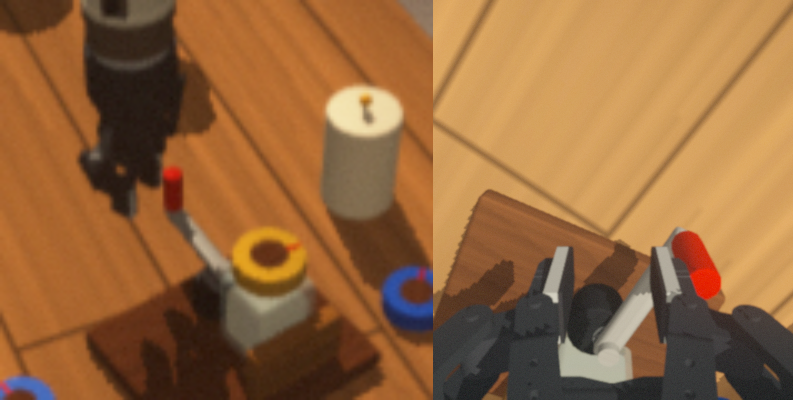

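The gripper has passed the knob: in the wrist image it is outside the right finger. I'll check where the TCP axis projects and where the knob is now.

```bash
python3 - <<'E'
from h import *
c=bot.camera("wrist"); o=bot.get_obs(); e=np.array(o["eef_pos"]); q=R.from_quat(o["tool_rot"])
for d in (-.03,-.02,-.01,0,.02,.05,.09): print(d,proj(c,e+q.apply([0,0,d]))[0].round(), )
P,C=cloud(c); m=red(C)&(P[:,2]>.04)&(np.hypot(P[:,0]-.55,P[:,1])<.08)
print(m.sum(),P[m].min(0),P[m].max(0)); t=m&(P[:,2]>.103); print(P[t].mean(0)); L=q.inv().apply(P-e); print("tool",L[t].mean(0))
# finger points
f=(np.abs(L[:,0])<.02)&(np.abs(L[:,1])<.06)&(L[:,2]<.01)&(L[:,2]>-.06)&~red(C)
for s in (-1,1):
  g=L[f&(L[:,1]*s>0)]; print(len(g),np.percentile(g,[2,50,98],axis=0).round(4).tolist())
for r,k in ((250,270),(250,660-433+140)): print(r,k,c["range_z"][r,k])
E
```

```text
-0.03 [316. 260.]
-0.02 [317. 250.]
-0.01 [317. 241.]
0 [317. 232.]
0.02 [317. 217.]
0.05 [317. 200.]
0.09 [317. 182.]
1768 [ 0.54216678 -0.00725363  0.06668039] [0.57536063 0.00974308 0.14715154]
[0.56607018 0.00059097 0.10616136]
tool [-0.00871023  0.04447874 -0.03403345]
1261 [[-0.009, -0.0296, -0.0597], [0.0073, -0.0197, -0.0495], [0.0114, -0.0164, -0.0352]]
1452 [[-0.0153, 0.0183, -0.0596], [0.007, 0.0229, -0.0478], [0.0114, 0.0508, 0.0089]]
250 270 0.15145692
250 367 0.15085854
```

```bash
python3 - <<'E'
from h import *
o=bot.get_obs(); e=np.array(o["eef_pos"]); q=R.from_quat(o["tool_rot"])
for n in ("wrist","side","top"):
  c=bot.camera(n);P,C=cloud(c); L=q.inv().apply(P-e)
  for s in (-1,1):
    f=(np.abs(L[:,0])<.014)&(L[:,1]*s>.014)&(L[:,1]*s<.034)&(L[:,2]<.05)&(L[:,2]>-.1)&~red(C)
    h,b=np.histogram(L[f,2],bins=np.arange(-.1,.051,.01)); print(n,s,h.tolist(), np.sort(L[f,2])[-8:].round(3))
    print("   y",L[f&(L[:,2]<-.01)&(L[:,2]>-.045)][:,1].round(3)[::20][:15])
E
```

```text
wrist -1 [165, 1409, 857, 793, 614, 496, 165, 0, 0, 0, 0, 0, 0, 0, 0] [-0.033 -0.033 -0.033 -0.033 -0.032 -0.032 -0.032 -0.032]
   y [-0.023 -0.021 -0.019 -0.017 -0.017 -0.022 -0.022 -0.021 -0.021 -0.02
 -0.027 -0.017 -0.029 -0.027 -0.026]
wrist 1 [178, 1089, 774, 788, 621, 493, 167, 0, 0, 0, 1, 14, 0, 0, 0] [0.012 0.012 0.013 0.013 0.014 0.014 0.014 0.015]
   y [0.018 0.02  0.022 0.023 0.025 0.018 0.018 0.019 0.019 0.019 0.027 0.03
 0.026 0.028 0.03 ]
side -1 [14, 18, 6, 12, 19, 17, 6, 0, 0, 0, 0, 0, 0, 0, 0] [-0.042 -0.042 -0.039 -0.039 -0.039 -0.038 -0.035 -0.033]
   y [-0.021]
side 1 [3, 14, 14, 18, 12, 16, 12, 2, 2, 5, 2, 1, 0, 0, 0] [-0.008 -0.006 -0.004 -0.002 -0.001  0.004  0.007  0.01 ]
   y [0.019 0.016]
top -1 [0, 0, 0, 0, 0, 0, 0, 0, 0, 0, 0, 0, 0, 0, 0] []
   y []
top 1 [0, 0, 0, 0, 0, 0, 0, 0, 0, 0, 0, 0, 0, 0, 0] []
   y []
```

Both views put the fingertips about 33 mm behind the reported TCP, level with the knob's top, so they passed over it. I'll raise, go back over the knob and then go deeper.

Call:
carry_out(increments=[3.5, 0, 0, -2.5, 0, 3.5, -0.5, 2.2, 0, 0, 3.5, -0.5, 2.1, 0, 0, 3.5, 0, 0, 0, 0.17, 3.5, 0, 0, 0, 0.17])

```text
clock: 7.1
eef_pos: [0.5652, -0.0013, 0.0965]
tool_rot: [0.598, 0.801, -0.0, -0.0]
ft_force: [-0.4, -0.0, -0.2]
grip_width: 0.035
grasp_force: 0.0
```

Call:
carry_out(increments=[3.5, 0, 0, 0, 0.16, 3.5, 0, 0, 0, 0, 3.5, 0, 0, 0, 0, 3.5, 0, 0, 0, 0, 3.5, 0, 0, 0, 0])

```text
clock: 7.72
eef_pos: [0.5651, -0.0015, 0.0969]
tool_rot: [0.658, 0.753, 0.0, 0.0]
ft_force: [-0.1, 0.0, -0.9]
grip_width: 0.035
grasp_force: 0.0
```

```bash
cat >> h.py <<'E'
def tool(n):
    "knob and fingertips in the tool frame"
    c=bot.camera(n); o=bot.get_obs(); e=np.array(o["eef_pos"]); q=R.from_quat(o["tool_rot"])
    P,C=cloud(c); L=q.inv().apply(P-e); m=red(C)&(np.linalg.norm(L[:,:2],axis=1)<.05)&(P[:,2]>.05)&(P[:,2]<.115)
    if m.sum()>8: t=m&(P[:,2]>.102); print(n,"knob tool",L[t].mean(0).round(4),"world",P[t].mean(0).round(4))
    for s in (-1,1):
        f=(np.abs(L[:,0])<.014)&(L[:,1]*s>.008)&(L[:,1]*s<.05)&(L[:,2]<-.005)&(L[:,2]>-.06)&~red(C)
        if f.sum()>20: g=L[f]; g=g[g[:,2]>-.06]; print(n,s,"tip",np.percentile(g[:,2],98).round(4),"inner",np.percentile(abs(g[:,1]),2).round(4))
    return c
E
python3 -c "
from h import *
arc(); tool('wrist'); tool('side')"
```

```text
tcp [ 0.5651 -0.0015  0.0969] r 0.0898 ang 98.0 Y+90 97.7 F [-0.1  0.  -0.9] w 0.03498569200951952
wrist knob tool [ 0.0012  0.0019 -0.0087] world [ 5.668e-01 -1.000e-04  1.056e-01]
wrist -1 tip -0.0352 inner 0.0167
wrist 1 tip -0.0348 inner 0.018
side knob tool [-0.0036 -0.0023 -0.0089] world [ 0.5632 -0.0054  0.1059]
side -1 tip -0.036 inner 0.0188
side 1 tip -0.0327 inner 0.0137
```

Call:
carry_out(increments=[3.5, 0, 0, 1.5, 0, 3.5, 0, 0, 1.5, 0, 3.5, 0, 0, 1.5, 0, 3.5, 0, 0, 1.3, 0, 3.5, 0, 0, 0, 0])

```text
clock: 8.45
eef_pos: [0.5637, -0.0015, 0.0371]
tool_rot: [0.659, 0.753, -0.001, -0.001]
ft_force: [-0.9, 0.0, 0.2]
grip_width: 0.035
grasp_force: 0.0
```

Call:
carry_out(increments=[3.5, -0.06, -0.95, 0, -0.105, 3.5, -0.06, -0.95, 0, -0.105, 3.5, -0.06, -0.95, 0, -0.105, 3.5, 0, 0, 0, 0, 3.5, 0, 0, 0, 0])

```text
clock: 9.07
eef_pos: [0.5383, -0.0101, 0.0393]
tool_rot: [0.533, 0.846, 0.0, 0.0]
ft_force: [-0.2, 0.1, -0.0]
grip_width: 0.0353
grasp_force: 0.0
```

```bash
python3 -c "
from h import *
arc(); tool('wrist'); tool('side')"
```

```text
tcp [ 0.5383 -0.0101  0.0393] r 0.0895 ang 116.0 Y+90 115.6 F [-0.2  0.1 -0. ] w 0.0353028905657951
wrist knob tool [ 0.0017  0.0091 -0.0663] world [ 0.5457 -0.0046  0.1055]
wrist -1 tip -0.0353 inner 0.0166
wrist 1 tip -0.0195 inner 0.0119
side knob tool [-0.001   0.0028 -0.0666] world [ 0.5411 -0.0097  0.1057]
side -1 tip -0.0368 inner 0.0194
side 1 tip -0.0262 inner 0.0081
```

The knob now follows the finger, so I'll continue the arc.

Call:
carry_out(increments=[3.5, -0.09, -1.25, 0, -0.14, 3.5, -0.09, -1.25, 0, -0.14, 3.5, -0.09, -1.25, 0, -0.14, 3.5, -0.09, -1.25, 0, -0.14, 3.5, -0.09, -1.25, 0, -0.14])

```text
clock: 9.8
eef_pos: [0.4953, -0.0527, 0.0391]
tool_rot: [0.207, 0.978, 0.002, 0.0]
ft_force: [1.0, 4.5, -0.5]
grip_width: 0.0349
grasp_force: 1.9
```

Call:
carry_out(increments=[3.5, -0.09, -1.25, 0, -0.14, 3.5, -0.09, -1.25, 0, -0.14, 3.5, -0.09, -1.25, 0, -0.14, 3.5, -0.04, -0.7, 0, -0.08, 3.5, 0, 0, 0, 0])

```text
clock: 10.42
eef_pos: [0.4872, -0.0975, 0.0388]
tool_rot: [-0.038, 0.999, 0.0, -0.0]
ft_force: [-0.2, 0.8, -0.4]
grip_width: 0.0352
grasp_force: 0.5
```

```bash
python3 -c "
from h import *
arc(); tool('wrist'); tool('side')
for n in ('top','side'): look(n,['cam_knob','cam_pivot','board','lid'])"
```

```text
tcp [ 0.4872 -0.0975  0.0388] r 0.0907 ang 184.5 Y+90 184.3 F [-0.2  0.8 -0.4] w 0.03515333622253495
wrist knob tool [ 0.0018  0.009  -0.0667] world [ 0.485  -0.0887  0.1055]
wrist -1 tip -0.0348 inner 0.017
wrist 1 tip -0.0194 inner 0.0133
side -1 tip -0.0382 inner 0.0202
top cam_pivot 0.88 [ 0.578  -0.0884  0.0186] [338. 204.]
top cam_pivot 0.38 [ 0.5896 -0.1484  0.1136] [360. 194.]
top board 0.47 [0.4117 0.4364 0.0007] [167. 257.]
top lid 0.76 [ 0.736  -0.1491 -0.0039] [356. 158.]
top lid 0.55 [ 0.5911 -0.1474  0.1128] [359. 194.]
top lid 0.54 [ 4.466e-01 -3.045e-01 -2.000e-04] [407. 248.]
side cam_knob 0.47 [ 0.4846 -0.0882  0.103 ] [307. 230.]
side cam_pivot 0.72 [ 0.5753 -0.0943  0.0143] [337. 242.]
side cam_pivot 0.7 [ 0.4088  0.4384 -0.0008] [236. 159.]
side board 0.63 [ 0.5869 -0.15   -0.0032] [349. 258.]
side board 0.19 [ 0.5947 -0.1502  0.0188] [351. 252.]
side lid 0.89 [ 0.4459 -0.3018 -0.0037] [326. 316.]
side lid 0.87 [ 0.7363 -0.1479 -0.0032] [393. 241.]
side lid 0.8 [ 0.3756 -0.1218  0.0005] [278. 274.]
```

Call:
carry_out(increments=[3.5, -0.03, -0.71, 0, -0.08, 3.5, -0.03, -0.71, 0, -0.08, 3.5, -0.02, -0.47, 0, -0.05, 3.5, 0, 0, 0, 0, 3.5, 0, 0, 0, 0])

```text
clock: 11.65
eef_pos: [0.491, -0.116, 0.0389]
tool_rot: [-0.143, 0.99, -0.0, -0.0]
ft_force: [-0.7, 1.6, 1.1]
grip_width: 0.0348
grasp_force: 0.7
```

```bash
python3 -c "
from h import *
arc(); tool('wrist'); o=bot.get_obs();print(o['ft_torque'],o['grasp_force'])"
```

```text
tcp [ 0.491  -0.116   0.0389] r 0.0903 ang 196.4 Y+90 196.4 F [-0.7  1.6  1.1] w 0.03484145993191661
wrist knob tool [ 0.002   0.0089 -0.0665] world [ 0.4866 -0.1081  0.1054]
wrist -1 tip -0.0349 inner 0.0172
wrist 1 tip -0.02 inner 0.0131
[0.22105573 0.19727025 0.02610703] 0.6470455415546894
```

Knob at about 191°. I'll nudge it until the stop is felt.

Call:
carry_out(increments=[3.5, 0, -0.15, 0, -0.015, 3.5, 0, 0, 0, 0, 3.5, 0, -0.15, 0, -0.015, 3.5, 0, 0, 0, 0, 3.5, 0, 0, 0, 0])

```text
clock: 12.32
eef_pos: [0.4919, -0.119, 0.0389]
tool_rot: [-0.158, 0.987, -0.0, -0.0]
ft_force: [-0.9, 2.0, 1.7]
grip_width: 0.0351
grasp_force: 1.4
```

```bash
python3 -c "
from h import *
arc(); tool('wrist')"
```

```text
tcp [ 0.4919 -0.119   0.0389] r 0.0903 ang 198.4 Y+90 198.2 F [-0.9  2.   1.7] w 0.03505700940490108
wrist knob tool [ 0.0021  0.0089 -0.0666] world [ 0.4872 -0.1112  0.1054]
wrist -1 tip -0.0351 inner 0.0172
wrist 1 tip -0.0198 inner 0.013
```

Call:
carry_out(increments=[3.5, 0, -0.15, 0, -0.015, 3.5, 0, 0, 0, 0, 3.5, 0, -0.15, 0, -0.015, 3.5, 0, 0, 0, 0, 3.5, 0, 0, 0, 0])

```text
clock: 13.0
eef_pos: [0.4924, -0.1189, 0.0387]
tool_rot: [-0.174, 0.985, 0.003, 0.0]
ft_force: [-2.9, 9.5, 2.9]
grip_width: 0.0345
grasp_force: 5.2
```

```bash
python3 -c "
from h import *
arc(); tool('wrist')"
```

```text
tcp [ 0.4924 -0.1189  0.0387] r 0.0898 ang 198.5 Y+90 200.0 F [-2.9  9.5  2.9] w 0.0345199346640965
wrist knob tool [ 0.0023  0.0091 -0.0667] world [ 0.4872 -0.1115  0.1055]
wrist -1 tip -0.0348 inner 0.0172
wrist 1 tip -0.0196 inner 0.0131
```

The stop is felt at 9.5 N and the knob holds still. I'll back off, raise, open and go over the lid.

Call:
carry_out(increments=[3.5, 0, 0.6, 0, 0, 3.5, 0, 0, -2.5, 0, 3.5, 0, 0, -3.5, 0, 3.5, 0, 0, -3.5, 0, 8.5, 0, 0, -2.5, 0])

```text
clock: 13.68
eef_pos: [0.4923, -0.1173, 0.1609]
tool_rot: [-0.173, 0.985, -0.002, 0.001]
ft_force: [0.4, 0.6, -0.0]
grip_width: 0.0515
grasp_force: 0.0
```

Call:
carry_out(increments=[8.5, -2.7, -2.2, 0, 0, 8.5, -2.7, -2.2, 0, 0, 8.5, -2.7, -2.2, 0, 0, 8.5, 0, 0, 0, 0, 8.5, 0, 0, 0, 0])

```text
clock: 14.3
eef_pos: [0.5892, -0.151, 0.1585]
tool_rot: [-0.173, 0.985, -0.0, -0.0]
ft_force: [-0.1, 0.3, -0.4]
grip_width: 0.0852
grasp_force: 0.0
```

```bash
python3 - <<'E'
from h import *
arc()
for n in ("wrist","side","top"): c=measure(n,(.4875,-.1075)); (n=="wrist") and cv2.imwrite("pics/w4.png",c["pixels"])
c=look("wrist",["lid","lid_mark","cam_knob"]); look("top",["cam_knob","lid_mark"])
tool("wrist"); rows([.589,-.147,.2])
E
```

```text
tcp [ 0.5892 -0.151   0.1585] r 0.0616 ang 280.8 Y+90 199.9 F [-0.1  0.3 -0.4] w 0.08520570685691295
wrist knob 912 ztop 0.1067 [ 0.4894 -0.1127  0.1055] mid [ 0.4894 -0.1121  0.1042]
wrist lid 7007 z 0.1301 c [ 0.5935 -0.1491] r 0.0305
side knob 25 ztop 0.1089 [ 0.4864 -0.1151  0.1064] mid [ 0.4865 -0.1144  0.106 ]
side lid 340 z 0.1303 c [ 0.592  -0.1513] r 0.0306
wrist lid 0.95 [ 0.7402 -0.1489 -0.0058] [274. 282.]
wrist lid 0.8 [ 0.5942 -0.151   0.1114] [315. 207.]
wrist lid_mark 0.77 [ 0.6219 -0.1521  0.1293] [299. 253.]
wrist lid_mark 0.77 [ 0.7646 -0.1319  0.0227] [279. 321.]
wrist cam_knob 0.75 [ 0.4923 -0.1097  0.1001] [431.  80.]
top lid_mark 0.82 [ 0.4702 -0.2811  0.0196] [401. 239.]
top lid_mark 0.65 [ 0.7585 -0.1266  0.023 ] [350. 148.]
wrist -1 tip -0.0453 inner 0.0419
wrist 1 tip -0.0449 inner 0.0422
tcp [ 0.5895 -0.1506  0.1591] tool shift cm [-0.07  0.36 -4.09]
Y 109.9
```

View pics/w4.png

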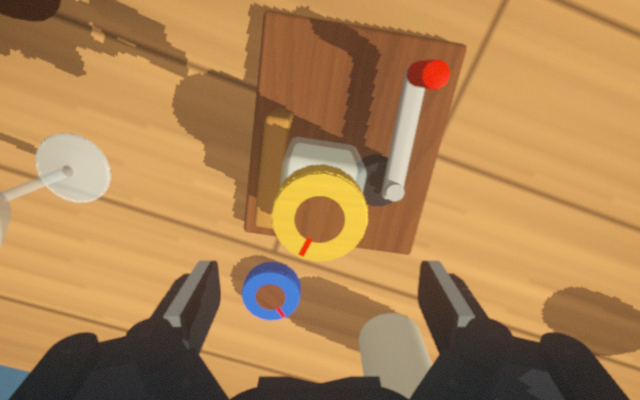

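The lever lies parallel to the board edge, with its knob at (430,75), so it is closed. The brass lid at (320,213) is centred between the fingers. I'll go down to grip the rim.

Call:
carry_out(increments=[8.5, -0.3, -0.05, 2.2, 0, 8.5, 0, 0, 2.2, 0, 8.5, 0, 0, 2, 0, 8.5, 0, 0, 1.7, 0, 8.5, 0, 0, 0, 0])

```text
clock: 15.48
eef_pos: [0.5912, -0.1498, 0.0763]
tool_rot: [-0.173, 0.985, 0.001, -0.002]
ft_force: [-0.5, 0.7, -0.2]
grip_width: 0.0851
grasp_force: 0.0
```

```bash
python3 - <<'E'
from h import *
for n in ("wrist","side"): measure(n,(.4875,-.1075))
tool("wrist"); tool("side"); rows([.5928,-.15,.064])
E
```

```text
wrist knob 2373 ztop 0.1066 [ 0.4887 -0.114   0.1052] mid [ 0.4895 -0.1118  0.1042]
wrist lid 20021 z 0.1302 c [ 0.5869 -0.1464] r 0.0416
side knob 25 ztop 0.1098 [ 0.4863 -0.1142  0.1068] mid [ 0.4866 -0.1139  0.1072]
side lid 346 z 0.1307 c [ 0.5827 -0.1451] r 0.0379
wrist -1 tip -0.0442 inner 0.0085
wrist 1 tip -0.0209 inner 0.0085
side -1 tip -0.0066 inner 0.0089
side 1 tip -0.0449 inner 0.0087
tcp [ 0.5934 -0.1503  0.079 ] tool shift cm [0.05 0.05 1.5 ]
Y 109.9
```

Call:
carry_out(increments=[8.5, 0, 0.05, 0.9, 0, 8.5, 0, 0, 0.6, 0, 8.5, 0, 0, 0, 0, 5.5, 0, 0, 0, 0, 5.5, 0, 0, 0, 0])

```text
clock: 16.3
eef_pos: [0.5926, -0.1495, 0.0636]
tool_rot: [-0.173, 0.985, 0.0, 0.0]
ft_force: [0.4, 1.7, 2.2]
grip_width: 0.0591
grasp_force: 69.2
```

Call:
carry_out(increments=[5, 0, 0, 0, 0, 5, 0, 0, 0, 0, 5, 0, 0, 0, 0, 5, 0, 0, 0, 0, 5, 0, 0, 0, 0])

```text
clock: 16.92
eef_pos: [0.5927, -0.1495, 0.0636]
tool_rot: [-0.173, 0.985, 0.0, 0.0]
ft_force: [-2.2, 0.9, 5.3]
grip_width: 0.0594
grasp_force: 69.7
```

```bash
python3 - <<'E'
from h import *
arc(); o=bot.get_obs(); print(o["grasp_force"],o["ft_torque"])
c=bot.camera("wrist"); cv2.imwrite("pics/w5.png",c["pixels"])
E
```

```text
tcp [ 0.5927 -0.1495  0.0636] r 0.0609 ang 284.3 Y+90 199.9 F [-2.2  0.9  5.3] w 0.05936073533100348
69.7220443887636 [ 0.38926537  0.43173193 -0.01617324]
```

View pics/w5.png

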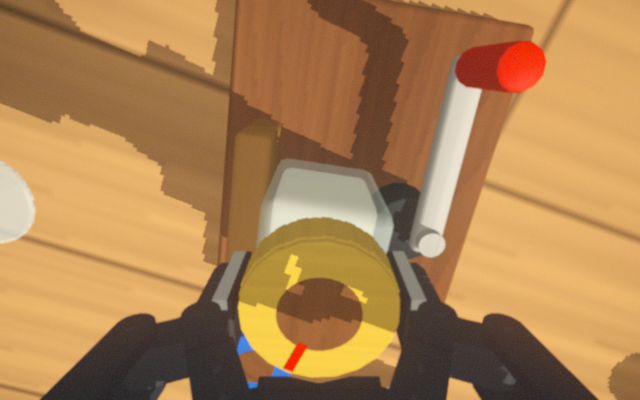

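The lid (centre about (320,305)) is held at about 70 N between the pads, and the red mark is at (295,357). I'll turn counter-clockwise.

Call:
carry_out(increments=[5, 0, 0, 0, -0.1, 5, 0, 0, 0, -0.1, 5, 0, 0, 0, -0.1, 5, 0, 0, 0, -0.1, 5, 0, 0, 0, -0.1])

```text
clock: 17.6
eef_pos: [0.5933, -0.1498, 0.0638]
tool_rot: [-0.412, 0.911, -0.0, 0.001]
ft_force: [1.0, 0.7, 5.1]
grip_width: 0.0591
grasp_force: 72.4
```

```bash
cat >> h.py <<'E'
def mark():
    "red mark angle on the lid, world, and shape of lid"
    c=bot.camera("wrist"); P,C=cloud(c); o=bot.get_obs(); e=np.array(o["eef_pos"])
    m=(C[:,2]>150)&(C[:,1]<90)&(C[:,0]<90)&(np.hypot(P[:,0]-e[0],P[:,1]-e[1])<.032)&(P[:,2]>.122)
    d=P[m].mean(0)-e; print("mark",m.sum(),np.degrees(np.arctan2(d[1],d[0])).round(1),"r",np.hypot(d[0],d[1]).round(4),"z",P[m][:,2].mean().round(4),"T",np.round(o["ft_torque"],2),"grip",round(o["grasp_force"],1)); return c
E
python3 -c "
from h import *
arc(); mark(); look('side',['jar'])"
```

```text
tcp [ 0.5933 -0.1498  0.0638] r 0.0614 ang 284.8 Y+90 228.6 F [1.  0.7 5.1] w 0.05911982427320104
mark 269 25.0 r 0.0218 z 0.1311 T [ 0.27 -0.03 -0.13] grip 70.9
side jar 0.81 [ 0.5935 -0.1464  0.0201] [350. 251.]
```

Call:
carry_out(increments=[5, 0, 0, 0, -0.1, 5, 0, 0, 0, -0.1, 5, 0, 0, 0, -0.1, 5, 0, 0, 0, -0.1, 5, 0, 0, -0.1, -0.1])

```text
clock: 18.38
eef_pos: [0.5947, -0.1499, 0.0661]
tool_rot: [-0.625, 0.781, -0.002, 0.002]
ft_force: [1.6, 1.2, 5.7]
grip_width: 0.0591
grasp_force: 65.3
```

Call:
carry_out(increments=[5, 0, 0, -0.1, -0.09, 5, 0, 0, -0.1, -0.05, 5, 0, 0, 0, 0, 5, 0, 0, 0, 0, 5, 0, 0, 0, 0])

```text
clock: 19.0
eef_pos: [0.5931, -0.1499, 0.0662]
tool_rot: [-0.677, 0.736, -0.001, 0.0]
ft_force: [1.4, -0.6, 3.7]
grip_width: 0.0595
grasp_force: 64.9
```

```bash
python3 - <<'E'
from h import *
arc(); c=mark(); look('side',['jar','cam_knob','lid'])
E
```

```text
tcp [ 0.5931 -0.1499  0.0662] r 0.0614 ang 284.6 Y+90 265.2 F [ 1.4 -0.6  3.7] w 0.05953381861059035
mark 11 58.2 r 0.0229 z 0.1336 T [-0.05 -0.42  0.  ] grip 64.9
side jar 0.89 [ 0.596  -0.1469  0.0233] [351. 250.]
side jar 0.68 [ 0.572   0.4961 -0.002 ] [272. 140.]
side cam_knob 0.75 [ 0.4893 -0.1142  0.1052] [312. 235.]
side lid 0.84 [ 0.3747 -0.1228 -0.0012] [277. 274.]
side lid 0.7 [ 0.4458 -0.3014 -0.0024] [326. 316.]
side lid 0.69 [ 7.392e-01 -1.501e-01  7.000e-04] [394. 241.]
```

It has turned about 65°, there is no torque left, and the lid is up about 3 mm. Now I'll lift straight up.

Call:
carry_out(increments=[5, 0, 0, -0.3, 0, 5, 0, 0, -0.5, 0, 5, 0, 0, -0.8, 0, 5, 0, 0, -0.8, 0, 5, 0, 0, -0.7, 0])

```text
clock: 19.88
eef_pos: [0.5923, -0.1496, 0.0977]
tool_rot: [-0.677, 0.736, -0.0, 0.0]
ft_force: [-0.8, 0.4, -0.7]
grip_width: 0.0595
grasp_force: 64.8
```

Call:
carry_out(increments=[5, 0, 0, -0.6, 0, 5, 0, 0, -0.4, 0, 5, 0, 0, 0, 0, 5, 0, 0, 0, 0, 5, 0, 0, 0, 0])

```text
clock: 20.5
eef_pos: [0.5922, -0.1496, 0.1065]
tool_rot: [-0.677, 0.736, 0.0, -0.0]
ft_force: [0.1, 0.1, -0.9]
grip_width: 0.0592
grasp_force: 64.8
```

```bash
python3 - <<'E'
from h import *
arc(); c=look('side',['jar','cam_knob','lid']); c2=mark()
P,C=cloud(c); m=(np.hypot(P[:,0]-.593,P[:,1]+.15)<.04)&(C[:,2]>C[:,0]+60)&(C[:,1]>90)&(P[:,2]>.1); print("brass z",np.percentile(P[m,2],[2,50,98]))
cv2.imwrite("pics/f.png",np.hstack([cv2.resize(c["pixels"][160:290,280:420],(430,400)),cv2.resize(c2["pixels"][:,140:500],(360,400))]))
E
```

```text
tcp [ 0.5922 -0.1496  0.1065] r 0.0609 ang 283.8 Y+90 265.2 F [ 0.1  0.1 -0.9] w 0.05918233198309271
side jar 0.63 [ 0.5944 -0.1486  0.0205] [351. 251.]
side cam_knob 0.75 [ 0.4902 -0.1111  0.1035] [312. 235.]
side lid 0.83 [ 0.4481 -0.3002 -0.0043] [326. 315.]
side lid 0.74 [ 7.618e-01 -4.800e-03  6.000e-04] [378. 208.]
side lid 0.73 [ 0.3734 -0.1205  0.0015] [277. 273.]
mark 27 59.1 r 0.0243 z 0.1739 T [-0.04  0.   -0.05] grip 64.8
brass z [0.14435407 0.58203555 0.59613615]
```

View pics/f.png

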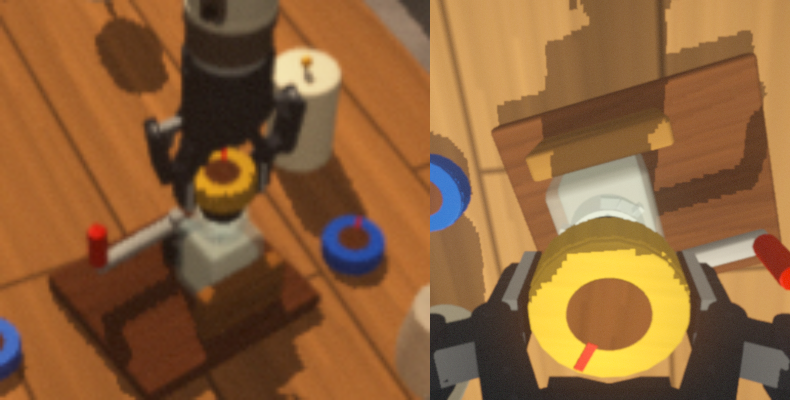

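The brass lid is held level, at (225,178) in the side crop. Its top is at z ≈ 0.174, so its lower edge is about 3 cm above the jar's mouth. The jar is still on the board against the fence, and the lever is closed with its knob at (97,245).

```bash
python3 -c "
from h import *
print(bot.job_done())"
```

```text
the job is handed in; nothing more can be done
None
```

The job is handed in at about 21 s: the brace is closed to its stop, the lid was turned about 65° and lifted straight up, and it is held level about 3 cm above the jar's mouth; one early lever pass skimmed over the knob and was redone.

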